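# Crack the brush keeper and hold it ajar

### The job

Get the brush keeper ready to air: first press shut the one tint tube cap that was left standing open (the green one), so the tint does not dry out, and leave the red and blue caps shut. Then take the handle of the brush keeper's yellow lid, pull the lid straight up to break it free of its sticky gasket without letting it fly off, and hold it slightly open: level over the tub, clear of it, about 30 mm above where it sat. Finish while still holding the lid there, and do not disturb the other things on the bench.

Things in the scene. Friction and masses are not known exactly. Their poses are not given: they have to be found in the camera images.
- lid: the keeper's loose yellow plug lid, 176 mm across, 8 mm thick, 0.2 to 0.42 kg; origin mid-underside of the flange, on the tub's rim (110 mm above the bench) when shut; black plug 18 mm deep below. z up, y along the handle. Gasket: the pull to lift it peaks at about 10 to 20 N (weight included) some 7 mm up, then drops at once; from 16 mm up only the weight is left
- lid_bar (a point): middle of the lid's handle: a straight steel bar over the middle of the lid, 14 mm thick (along this point's x), 14 mm tall, 90 mm long (along its y), on a post at each end; its middle is 34 mm above the flange's underside, with 19 mm free between bar and lid; 66 mm free along the bar between the posts
- keeper: brush keeper: round grey tub with a mint band, 170 mm across, 110 mm tall, with a small steel foot at each y end (to 112 mm from the middle), screwed to the bench; origin at the middle of its underside, z up. The shut lid's axes line up with it
- tube_green_mouth (a point): flip-cap tint tube, white body 30 mm across with a green band and collar, standing fixed in the wooden rack (cannot be moved); its cap stands open at the start. The point is the centre of its mouth (top of the collar, about 103 mm above the bench) where the shut cap sits; its x axis points towards the cap's hinge, z up
- tube_red_mouth (a point): flip-cap tint tube, white body 30 mm across with a red band and collar, standing fixed in the wooden rack (cannot be moved); its cap is shut. The point is the centre of its mouth (top of the collar, about 103 mm above the bench) where the shut cap sits; its x axis points towards the cap's hinge, z up
- tube_blue_mouth (a point): flip-cap tint tube, white body 30 mm across with a blue band and collar, standing fixed in the wooden rack (cannot be moved); its cap is shut. The point is the centre of its mouth (top of the collar, about 103 mm above the bench) where the shut cap sits; its x axis points towards the cap's hinge, z up
- cap_green (a joint): green cap's hinge, rad: 0 = shut on the mouth, grows as it swings up and back, limit 1.9; starts open, between 0.45 and 0.95. Disc 34 mm, 7 mm thick, hinged 18 mm from the mouth's centre (mouth's +x side); shut, its top is 8 mm above the mouth. Stays where left (about 1 N at the edge moves it). Over 0.6 it can jam if pressed on its free edge: push it over from the hinge side, then press flat (5 N)
- cap_red (a joint): red cap's hinge, rad: 0 = shut on the mouth, grows as it swings up and back, limit 1.9; starts shut; leave it shut. Disc 34 mm, 7 mm thick, hinged 18 mm from the mouth's centre (mouth's +x side); shut, its top is 8 mm above the mouth. Stays where left (about 1 N at the edge moves it). Over 0.6 it can jam if pressed on its free edge: push it over from the hinge side, then press flat (5 N)
- cap_blue (a joint): blue cap's hinge, rad: 0 = shut on the mouth, grows as it swings up and back, limit 1.9; starts shut; leave it shut. Disc 34 mm, 7 mm thick, hinged 18 mm from the mouth's centre (mouth's +x side); shut, its top is 8 mm above the mouth. Stays where left (about 1 N at the edge moves it). Over 0.6 it can jam if pressed on its free edge: push it over from the hinge side, then press flat (5 N)
- rack: fixed wooden rack, 60 mm (x) by 210 mm (y), 62 mm tall, that holds the three tubes in a row along its y axis, 65 mm apart, in any order; origin at the middle of its underside
- paint_tin: bystander: loose white and green paint tin, 100 mm across, 120 mm tall; origin at the middle of its underside
- heart: bystander: loose mint-green wooden heart about 130 mm across, 20 mm thick; origin on its underside
- board: bystander: loose mint-green board 220 by 70 by 20 mm; origin at the middle of its underside
- brush: bystander: loose paint brush lying along its x axis
- driver: bystander: loose red screwdriver lying along its x axis
- tape: bystander: loose yellow roll of tape, 90 mm across, 25 mm tall; origin at the middle of its underside
Mind the look-alikes: they are no part of the job. There is more than one size of the lid; the one meant has the size given above.

How it is judged:
By the outcome, as a careful person would: the job done as asked, in the order asked, and still so for the second after the job is handed in, while the arm keeps its last pose, push and grip.
It also fails if it takes over 45 s, if anything falls off the work surface, if the arm or the gripper's body presses on something with over 40 N, if the wrist force passes 120 N, or if a joint passes its speed limit or range.

### The arm

A 6-joint arm with a two-finger parallel gripper is mounted at the origin on the work surface. World frame = base frame: x ahead of the robot, y to its left, z up, the work surface at z = 0. Lengths are in m, angles in degrees, forces in N, time in s.
With the tool pointing down it reaches from about 0.25 to 0.725 m from the base axis. Payload 9.7 kg.
Tool frame: the origin (TCP) lies at the very end of the fingers, on their centre line; the grasp point (between the pads) lies grasp_offset behind it (grasp_offset is the distance from the TCP to the grasp point, in m); z points along the fingers, y is the line along which they close (so a half turn about z gives the same grasp; the last joint's range is limited). The gripper opens to 85 mm and grips with 20 to 120 N. Pads are 22 mm wide; open, the fingers measure 114 mm over their backs; the gripper's body (76 mm by 85 mm) begins 54 mm behind the grasp point. The pads swing forward as they close: fully open they stand 13 mm farther back than shut.
Start: joints at [74.599, 4.979, 10.078, 95.1, 0, 90], TCP at [0.146, 0.53, 0.231] pointing down, gripper open.
Joint ranges: [-179.16, 179.16], [-48.56, 103.87], [-65.8, 70.77], [-126.05, 130.52], [-82.76, 87.17], [-180, 180]. Speed limits (degrees/s): [127.2, 127.2, 147.25, 180, 180, 180].

### API

Orientations are given as [roll, pitch, yaw] about the fixed x, y, z axes, in that order (R = Rz(yaw) Ry(pitch) Rx(roll)).
In Python, from workcell import get_obs, camera, calibration, job_done, recognise, cut_out, mark_of, grasp_offset gives the robot as it stands.
- The arm moves only by the tool servo_tool, never from a script. Its argument "moves" is a list of rows, each a list of 3 entries, a list of its own where there are three numbers: the turn, a rotation vector about the tool's x, y, z in degrees, then the shift along the tool's x, y, z in m, then the opening in per cent of the stroke, from 0 (shut) to 100 (fully open). In form: [[[ax, ay, az], [x, y, z], claw], ...]. A call has 1 to 12 rows; each row shifts and turns the commanded pose from where the row before left it, along the tool's axes as they then stand; what a row does not reach is not made up. A row lasts 1/10 s, in which the tool goes at most 50 mm and 8.59 degrees, less where a joint would pass 70% of its speed; a pose out of reach is approached as far as the arm can. A call is refused whole if a number of a shift passes 0.05 or a number of a turn 8.59, either way. A call with a gripper value outside its range is refused whole. The fingers move at their own pace and stop on an object; "force" is the grip in N (left out, the last holds). Time passes only in rows, so rows that do not move let the fingers close. It gives the time, the measured TCP pose, the force, the opening and the grip force at its end, in the units of the state.
- get_obs(): the state, without advancing time (a new reading comes with each control period).
- camera(name): name is "side" or "top" or "wrist"; returns (picture, depth): 400x640x3 uint8, red, green, blue; 400x640 float32, m along the optical axis (not along the pixel's ray), 0 where there is no reading.
- calibration(name): a dict with "camera_matrix" (3x3 intrinsics, pixels), "R" (3x3) and "t" (3): a world point X has camera coordinates R X + t. Camera axes: x right, y down, z forward; pixel columns grow to the right and rows downward; lengths in m; the calibration is good to about 2 mm. A picture is of the moment at which its call begins: read the wrist's pose just before it. calibration takes no time and is no camera call; for the wrist camera it gives the pose at the moment of the call.
- job_done(): hands the job in; it is judged then, once.
Trained networks look in the newest picture that a camera, given by its name, has taken for a name from the list of things; names that differ only in an ending like _2 or _b are one class to them, and where a whole thing is asked for, a point or a joint stands for the part that bears it (a point fixed in the world has none). Each returns a list of dicts, best first, with "score" (0 to 1); they miss things now and then, are a little off and sometimes report something else, mostly with a low value. They report only what shows in the picture. A call takes as long as a camera call. They do not tell look-alikes from the thing itself.
- recognise(name, camera): "xyz" ([x, y, z] in m, in the coordinates of the camera as it stood for that picture, good to about 4 mm: the middle of the surface that is visible of it).
- cut_out(name, camera): "mask" (400x640 bool, what is visible of it).
- mark_of(name, camera): "xyz" ([x, y, z] in m, in the coordinates of the camera as it stood for that picture, good to about 4 mm: a listed point, or the origin of a listed thing).
The state is a dict: "time": time; "q": joint angles; "qd": joint speeds; "joint_efforts": joint torques, N m; "ee_pos": TCP position; "tcp_rot": TCP orientation; "wrist_force": force on the tool from outside, world axes, zero at the start; "torque": the same for the moment, N m; "opening": finger opening in m; "grasp_force": force on a finger pad.
Only numpy, scipy, OpenCV 4.12 (cv2) and the standard library are available. Lean on these libraries where they do the work, as an engineer would, in place of code of your own. Each camera call takes 0.05 s, during which the arm holds its last target. There are 200 camera calls.

## Working session

There is one attempt and no reset: what is moved stays moved. The work goes in short steps, Python scripts to look and compute and a tool call to move; the robot and the scene stay as the last step left them, time stands still between calls to the robot, and variables do not carry over. Pictures are saved under pics/ and viewed, at most 10 in all, crops included, and the job is handed in when it is done.

Besides the shell and the picture viewer there is one more tool, called after "Emit:" as a command line: name --argument value ..., lists and objects as JSON in quotes. servo_tool: Moves the arm, as the interface text tells. Its arguments: {"type":"object","properties":{"moves":{"type":"array"},"force":{"type":"number"}},"required":["moves"]}

```bash
mkdir -p pics; cat > h.py <<'E'
from workcell import *
import numpy as np, cv2
from scipy.spatial.transform import Rotation as Ro
def w(cal,p): return np.array(cal["R"]).T@(np.array(p)-np.array(cal["t"]))
def px(cal,X):
    c=np.array(cal["R"])@np.array(X)+cal["t"]; u=np.array(cal["camera_matrix"])@c; return u[:2]/u[2]
def cloud(cal,d):
    K=np.array(cal["camera_matrix"]); v,u=np.indices(d.shape)
    P=np.stack([(u-K[0,2])*d/K[0,0],(v-K[1,2])*d/K[1,1],d],-1)
    return (P-np.array(cal["t"]))@np.array(cal["R"])
def snap(n,f=None):
    cal=calibration(n); im,d=camera(n)
    if f: cv2.imwrite("pics/"+f,im[...,::-1])
    return cal,im,d
E
python3 - <<'E'
from h import *
o=get_obs(); print(o["ee_pos"],o["tcp_rot"],o["opening"],grasp_offset)
for n in("top","side"):
    cal,im,d=snap(n,n+"0.png"); print(n, w(cal,[0,0,0]).round(3))
    for t in ("lid","lid_bar","keeper","tube_green_mouth","tube_red_mouth","tube_blue_mouth","rack"):
        print(t,[(round(r["score"],2),w(cal,r["xyz"]).round(3).tolist(),px(cal,w(cal,r["xyz"])).round().tolist()) for r in mark_of(t,n)[:3]])
E
```

```text
[0.14598233 0.53001767 0.23056993] [-1.79920373e+02 -1.35590801e-03  1.64597972e+02] 0.08540290938894012 0.0187
top [0.275 0.015 1.745]
lid [(0.62, [0.579, 0.183, 0.114], [270.0, 180.0]), (0.58, [0.621, 0.386, 0.015], [214.0, 175.0]), (0.18, [0.278, 0.366, -0.001], [220.0, 274.0])]
lid_bar [(0.91, [0.583, 0.185, 0.143], [268.0, 177.0]), (0.64, [0.619, 0.388, 0.036], [212.0, 174.0])]
keeper []
tube_green_mouth [(0.45, [0.46, -0.184, 0.106], [382.0, 214.0])]
tube_red_mouth [(0.49, [0.436, -0.308, 0.104], [420.0, 221.0])]
tube_blue_mouth [(0.42, [0.447, -0.248, 0.101], [402.0, 218.0])]
rack [(0.77, [0.45, -0.242, 0.002], [395.0, 220.0])]
side [ 0.044 -0.977  0.958]
lid [(0.66, [0.577, 0.176, 0.111], [311.0, 173.0]), (0.62, [0.624, 0.383, 0.01], [300.0, 166.0])]
lid_bar [(0.66, [0.576, 0.185, 0.144], [309.0, 164.0]), (0.58, [0.618, 0.383, 0.038], [299.0, 161.0]), (0.18, [0.379, 0.02, -0.004], [279.0, 235.0])]
keeper [(0.6, [0.394, -0.492, -0.002], [356.0, 351.0]), (0.27, [0.443, 0.539, -0.002], [250.0, 161.0])]
tube_green_mouth [(0.57, [0.459, -0.186, 0.1], [326.0, 243.0])]
tube_red_mouth [(0.57, [0.433, -0.302, 0.103], [336.0, 271.0]), (0.52, [0.461, -0.184, 0.101], [326.0, 242.0])]
tube_blue_mouth [(0.49, [0.431, -0.307, 0.102], [336.0, 272.0]), (0.23, [0.392, -0.494, 0.0], [356.0, 351.0])]
rack [(0.66, [0.446, -0.252, -0.0], [331.0, 281.0])]
```

View pics/top0.png

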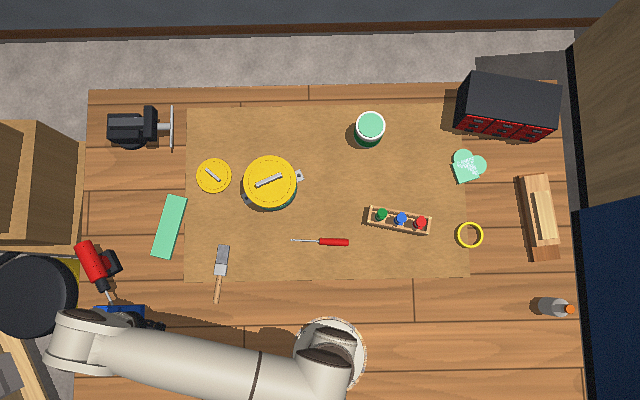

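View pics/side0.png

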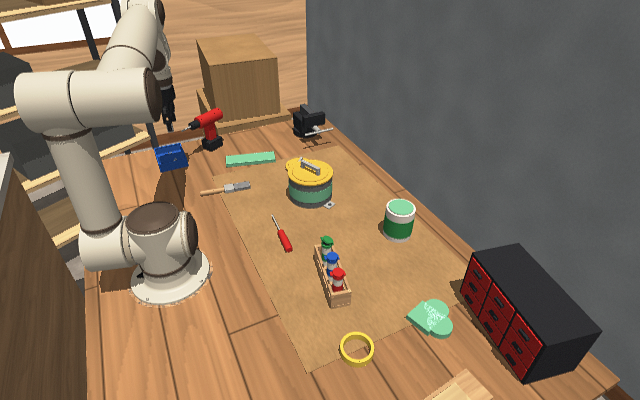

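The big yellow lid is at (270,180) in the top view, with the look-alike small lid at (213,175). The rack is at (398,220), with green on its left. In the side view the green cap stands up at (327,241). Next I'll get a closer look with the wrist camera.

```bash
python3 - <<'E'
from h import *
c=calibration("wrist"); o=get_obs(); R=Ro.from_euler("xyz",o["tcp_rot"],degrees=True).as_matrix()
print("cam in tool",R.T@(w(c,[0,0,0])-o["ee_pos"]),"axis",R.T@(np.array(c["R"]).T@[0,0,1]), c["camera_matrix"][0])
E
```

```text
cam in tool [ 0.0778854   0.00054806 -0.14276292] axis [-3.03230603e-01 -1.85209667e-04  9.52917188e-01] [325.58465604   0.         321.7354461 ]
```

Emit:
servo_tool --moves '[[[0,0,4.8],[-0.046,-0.002,-0.01],100],[[0,0,4.8],[-0.046,-0.002,-0.01],100],[[0,0,4.8],[-0.046,-0.002,-0.01],100],[[0,0,4.8],[-0.046,-0.002,-0.01],100],[[0,0,4.8],[-0.046,-0.002,-0.01],100],[[0,0,4.8],[-0.046,-0.002,-0.01],100],[[0,0,4.8],[-0.046,-0.002,-0.01],100],[[0,0,4.8],[-0.046,-0.002,0],100],[[0,0,4.8],[-0.046,-0.002,0],100],[[0,0,4.8],[-0.046,-0.002,0],100]]'

```text
time: 1.8
ee_pos: [0.4923, 0.2442, 0.3011]
tcp_rot: [180.0, 0.0, 116.4]
wrist_force: [0.7, 0.9, 0.5]
opening: 0.0853
grasp_force: 0.0
```

```bash
python3 - <<'E'
from h import *
cal,im,d=snap("wrist","w1.png")
for t in ("lid","lid_bar"):
    print(t,[(round(r["score"],2),w(cal,r["xyz"]).round(3).tolist(),px(cal,w(cal,r["xyz"])).round().tolist()) for r in mark_of(t,"wrist")[:3]])
P=cloud(cal,d); z=P[...,2]
m=(z>.146)&(z<.157)&(np.hypot(P[...,0]-.58,P[...,1]-.183)<.07)&(d>0)
Q=P[m][:,:2].astype(np.float32); print(len(Q),"bar",cv2.minAreaRect(Q),np.median(P[m][:,2]))
m=(z>.112)&(z<.124)&(np.hypot(P[...,0]-.58,P[...,1]-.183)<.11)&(d>0)
Q=P[m][:,:2].astype(np.float32); print(len(Q),"lid",cv2.minEnclosingCircle(Q),np.median(P[m][:,2]))
E
```

```text
lid [(0.88, [0.576, 0.18, 0.114], [363.0, 256.0]), (0.64, [0.617, 0.382, 0.012], [458.0, 103.0])]
lid_bar [(0.83, [0.575, 0.18, 0.142], [365.0, 268.0]), (0.78, [0.619, 0.39, 0.035], [470.0, 98.0])]
1115 bar ((0.5751091837882996, 0.18215349316596985), (0.014372841455042362, 0.09014669060707092), 23.07697868347168) 0.150884919635122
15568 lid ((0.5749754905700684, 0.18175345659255981), 0.0882323607802391) 0.11957801305575672
```

Emit:
servo_tool --moves '[[[0,0,4.8],[-0.046,-0.004,0],0],[[0,0,4.8],[-0.046,-0.004,0],0],[[0,0,4.8],[-0.046,-0.004,0],0],[[0,0,4.8],[-0.046,-0.004,0],0],[[0,0,4.8],[-0.046,-0.004,0],0],[[0,0,4.8],[-0.046,-0.004,0],0],[[0,0,4.8],[-0.046,-0.004,0],0],[[0,0,4.8],[-0.046,-0.004,0],0]]'

```text
time: 2.75
ee_pos: [0.5217, -0.1161, 0.3011]
tcp_rot: [-180.0, -0.0, 78.1]
wrist_force: [0.8, -0.5, 0.8]
opening: -0.0003
grasp_force: 0.0
```

```bash
python3 - <<'E'
from h import *
cal,im,d=snap("wrist","w2.png"); o=get_obs(); print(o["opening"])
for t in ("tube_green_mouth","tube_red_mouth","tube_blue_mouth","rack"):
    print(t,[(round(r["score"],2),w(cal,r["xyz"]).round(3).tolist(),px(cal,w(cal,r["xyz"])).round().tolist()) for r in mark_of(t,"wrist")[:3]])
r=cut_out("cap_green","wrist"); print([(x["score"],x["mask"].sum()) for x in r])
P=cloud(cal,d); np.save("P2.npy",P)
if r:
    m=r[0]["mask"]&(d>0)&(P[...,2]>.08); np.save("m2.npy",m); Q=P[m]; print(Q.min(0),Q.max(0),Q.mean(0)); print(np.linalg.svd(Q-Q.mean(0),full_matrices=False)[1:])
u=px(cal,[.46,-.185,.105]).astype(int); print(u)
x0=max(0,u[0]-100);y0=max(0,u[1]-80)
cv2.imwrite("pics/w2c.png",cv2.resize(im[y0:y0+160,x0:x0+200,::-1],None,fx=3.5,fy=3.5)); print(x0,y0)
E
```

```text
-0.0002271779021480835
tube_green_mouth [(0.83, [0.461, -0.187, 0.105], [282.0, 242.0]), (0.73, [0.447, -0.245, 0.102], [283.0, 286.0])]
tube_red_mouth []
tube_blue_mouth [(0.97, [0.446, -0.246, 0.103], [283.0, 287.0])]
rack [(0.66, [0.448, -0.244, -0.001], [291.0, 247.0])]
[(0.62, np.int64(819))]
[ 0.44009036 -0.20082762  0.10190919] [ 0.47984188 -0.16719525  0.12737557] [ 0.46176039 -0.18233739  0.11861434]
(array([0.29253781, 0.23611687, 0.06720599]), array([[-0.89871158,  0.23383691,  0.37099568],
       [ 0.22685657,  0.9718864 , -0.06303115],
       [ 0.37530466, -0.02751598,  0.926493  ]]))
[281 240]
181 160
```

View pics/w2c.png

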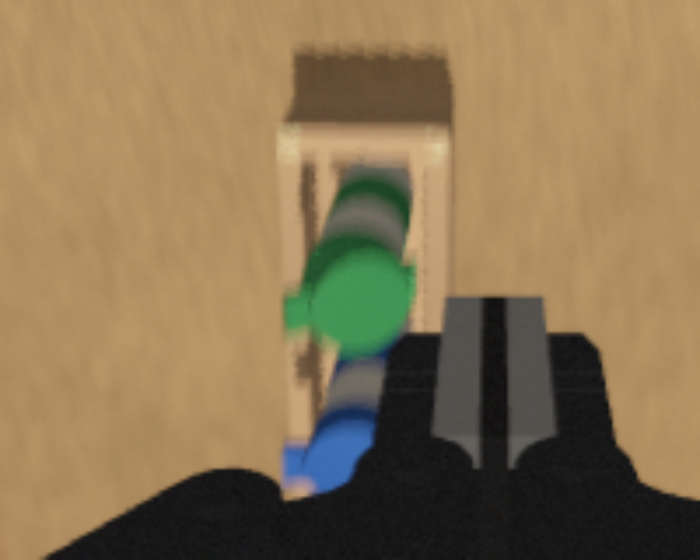

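The crop shows the green cap disc at (360,300), with a tab at its left (300,308) and a small bump at its right (412,275). Next I'll use depth to decide which side the hinge is on.

```bash
python3 - <<'E'
from h import *
P=np.load("P2.npy"); m=np.load("m2.npy")
for (a,b) in [(300,308),(320,300),(340,300),(360,300),(380,300),(400,300),(412,275),(412,290),(365,265),(355,335),(290,460),(320,470),(345,460),(360,460)]:
    print((a,b),P[160+round(b/3.5),181+round(a/3.5)].round(4))
g=P[160+69:160+100,181+78:181+120].reshape(-1,3)
g=g[(g[:,2]>.104)&(g[:,2]<.15)]
# robust plane fit
best=None; rng=np.random.default_rng(0)
for _ in range(500):
    s=g[rng.choice(len(g),3,False)]; n=np.cross(s[1]-s[0],s[2]-s[0]); n/=np.linalg.norm(n)+1e-12
    i=abs((g-s[0])@n)<.0015
    if best is None or i.sum()>best.sum(): best=i
Q=g[best]; c=Q.mean(0); n=np.linalg.svd(Q-c,full_matrices=False)[2][2]; n*=np.sign(n[2]); print(len(g),len(Q),c,n,np.arccos(n[2]),np.degrees(np.arctan2(n[1],n[0])),Q.min(0),Q.max(0))
E
```

```text
(300, 308) [ 0.4469 -0.1825  0.1238]
(320, 300) [ 0.4527 -0.1813  0.1236]
(340, 300) [ 0.4586 -0.1836  0.1216]
(360, 300) [ 0.4641 -0.1867  0.1176]
(380, 300) [ 0.47   -0.1894  0.1146]
(400, 300) [ 0.475  -0.1915  0.1126]
(412, 275) [ 0.4795 -0.1889  0.1015]
(412, 290) [ 0.4784 -0.1935  0.1022]
(365, 265) [ 0.468  -0.1754  0.1173]
(355, 335) [ 0.4594 -0.1972  0.1196]
(290, 460) [ 0.4246 -0.2433  0.1083]
(320, 470) [ 0.4334 -0.2481  0.1102]
(345, 460) [ 0.4439 -0.2457  0.1107]
(360, 460) [ 0.5113 -0.1009  0.3451]
793 670 [ 0.46292    -0.18340226  0.11857461] [ 0.39185962 -0.08148428  0.91640949] 0.41178089059126155 -11.746827756396495 [ 0.44288083 -0.20082762  0.10977942] [ 0.47984188 -0.16719525  0.12737557]
```

Emit:
servo_tool --moves '[[[0,0,0],[-0.02,-0.012,0.03],0],[[0,0,0],[-0.021,-0.012,0.03],0],[[0,0,0],[-0.02,-0.012,0.03],0],[[0,0,0],[-0.021,-0.013,0.03],0],[[0,0,0],[0,0,0.02],0],[[0,0,0],[0,0,0.02],0],[[0,0,0],[0,0,0.011],0],[[0,0,0],[0,0,0.004],0],[[0,0,0],[0,0,0.004],0],[[0,0,0],[0,0,0.004],0],[[0,0,0],[0,0,0.003],0],[[0,0,0],[0,0,0.002],0]]'

```text
time: 4.25
ee_pos: [0.4571, -0.1858, 0.1135]
tcp_rot: [180.0, 0.0, 78.2]
wrist_force: [-0.7, -0.5, 1.5]
opening: 0.0
grasp_force: 0.7
```

Emit:
servo_tool --moves '[[[0,0,0],[0,0,0.002],0],[[0,0,0],[0,0,0.001],0],[[0,0,0],[0,0,0.001],0],[[0,0,0],[0,0,0],0]]'

```text
time: 4.65
ee_pos: [0.457, -0.1858, 0.1104]
tcp_rot: [180.0, 0.0, 78.2]
wrist_force: [-5.1, 2.4, 9.5]
opening: -0.0
grasp_force: 5.0
```

Emit:
servo_tool --moves '[[[0,0,0],[0,0.003,0.0005],0],[[0,0,0],[0,0,0.0005],0],[[0,0,0],[0,0,0],0],[[0,0,0],[0,0,-0.02],0],[[0,0,0],[0,0,-0.04],0],[[0,0,0],[0.03,0.02,-0.04],50],[[0,0,0],[0.04,0.02,-0.04],100],[[0,0,0],[0.02,0.01,-0.04],100]]'

```text
time: 5.45
ee_pos: [0.5217, -0.1147, 0.2794]
tcp_rot: [-180.0, -0.0, 78.2]
wrist_force: [1.1, -0.8, 1.1]
opening: 0.043
grasp_force: 0.0
```

```bash
python3 - <<'E'
from h import *
cal,im,d=snap("wrist"); print(get_obs()["wrist_force"])
P=cloud(cal,d); K=P[...,2]
for n,c in (("green",(.461,-.187)),("blue",(.446,-.246))):
    m=(np.hypot(P[...,0]-c[0],P[...,1]-c[1])<.015)&(K>.09)&(K<.15)&(d>0); Q=P[m]
    print(n,m.sum(),np.percentile(Q[:,2],[5,50,95]) if len(Q) else 0)
    if len(Q)>20:
        A=np.c_[Q[:,:2]-c,np.ones(len(Q))]; print(np.linalg.lstsq(A,Q[:,2],rcond=None)[0])
u=px(cal,[.455,-.2,.105]).astype(int); x0=max(0,u[0]-80);y0=max(0,u[1]-60)
cv2.imwrite("pics/w3c.png",cv2.resize(im[y0:y0+120,x0:x0+160,::-1],None,fx=4,fy=4))
E
```

```text
[-5.71351835  2.71159593  2.85357519]
green 355 [0.10961593 0.110724   0.11171425]
[-0.01640211 -0.00153596  0.11072463]
blue 393 [0.10950875 0.11076119 0.11187483]
[-0.01345438 -0.04092561  0.11058947]
```

View pics/w3c.png

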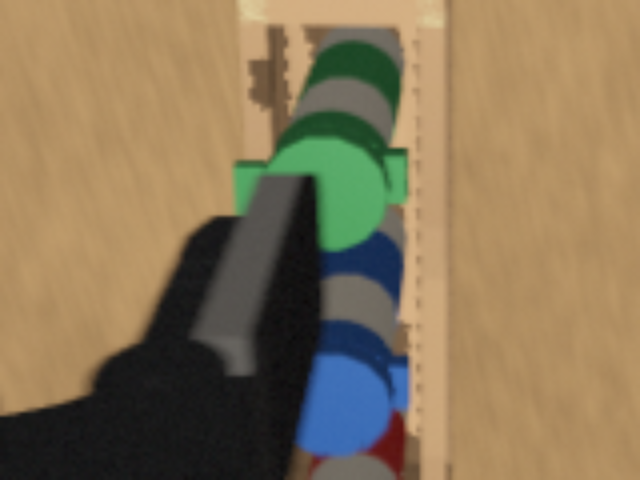

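The green cap is shut: its top is flat at 0.111, the same height as blue. Now I'll move over the lid.

Emit:
servo_tool --moves '[[[0,0,0],[0.043,-0.001,0],100],[[0,0,0],[0.043,-0.001,0],100],[[0,0,0],[0.043,-0.001,0],100],[[0,0,0],[0.043,-0.001,0],100],[[0,0,0],[0.043,-0.001,0],100],[[0,0,0],[0.043,-0.001,0],100],[[0,0,0],[0.043,-0.001,0],100],[[0,0,-7],[0,0,0],100],[[0,0,-7],[0,0,0],100],[[0,0,-7],[0,0,0],100],[[0,0,-7],[0,0,0],100],[[0,0,-7],[0,0,0],100]]'

```text
time: 6.7
ee_pos: [0.5757, 0.18, 0.2785]
tcp_rot: [-180.0, -0.0, 113.5]
wrist_force: [0.3, 0.4, 0.4]
opening: 0.0853
grasp_force: 0.0
```

```bash
python3 - <<'E'
from h import *
cal,im,d=snap("wrist"); o=get_obs(); R=Ro.from_euler("xyz",o["tcp_rot"],degrees=True).as_matrix()
P=cloud(cal,d); z=P[...,2]
m=(z>.146)&(z<.157)&(np.hypot(P[...,0]-.575,P[...,1]-.182)<.055)&(d>0)
r=cv2.minAreaRect(P[m][:,:2].astype(np.float32)); print(m.sum(),"bar",r,np.median(z[m]),o["ee_pos"],o["tcp_rot"],o["wrist_force"])
print("shift", R.T@(np.array([*r[0],.126])-o["ee_pos"]))
print("shift0", R.T@(np.array([.575,.182,.126])-o["ee_pos"]))
E
```

```text
1578 bar ((0.5757521986961365, 0.18236683309078217), (0.013476263731718063, 0.08910418301820755), 23.177488327026367) 0.15106435835223014 [0.57567669 0.17991842 0.27856879] [ 1.79999881e+02 -8.05920692e-04  1.13892077e+02] [-0.56514715 -0.06075345  0.18998407]
shift [0.00220588 0.00106037 0.15256882]
shift0 [0.00217513 0.00022405 0.15256882]
```

Emit:
servo_tool --moves '[[[0,0,0.6],[0.002,0.001,0.02],100],[[0,0,0],[0,0,0.04],100],[[0,0,0],[0,0,0.04],100],[[0,0,0],[0,0,0.03],100],[[0,0,0],[0,0,0.015],100],[[0,0,0],[0,0,0.007],100],[[0,0,0],[0,0,0],60],[[0,0,0],[0,0,0],30]]' --force 60

```text
time: 7.55
ee_pos: [0.5764, 0.1824, 0.1285]
tcp_rot: [179.9, 0.0, 112.6]
wrist_force: [0.8, 0.9, 0.9]
opening: 0.059
grasp_force: 0.0
```

Emit:
servo_tool --moves '[[[0,0,0],[0,0,0],10],[[0,0,0],[0,0,0],0],[[0,0,0],[0,0,0],0],[[0,0,0],[0,0,0],0],[[0,0,0],[0,0,0],0],[[0,0,0],[0,0,0],0]]' --force 60

```text
time: 8.15
ee_pos: [0.5757, 0.1822, 0.1277]
tcp_rot: [179.9, 0.0, 112.6]
wrist_force: [-2.0, -1.1, 5.3]
opening: 0.013
grasp_force: 59.6
```

Emit:
servo_tool --moves '[[[0,0,0],[0,0,0],0],[[0,0,0],[0,0,-0.001],0],[[0,0,0],[0,0,-0.001],0],[[0,0,0],[0,0,-0.001],0],[[0,0,0],[0,0,-0.001],0],[[0,0,0],[0,0,-0.001],0],[[0,0,0],[0,0,-0.001],0]]' --force 80

```text
time: 8.85
ee_pos: [0.5749, 0.182, 0.1311]
tcp_rot: [-179.8, -0.0, 112.6]
wrist_force: [1.1, 0.8, -20.0]
opening: 0.0123
grasp_force: 78.0
```

Emit:
servo_tool --moves '[[[0,0,0],[0,0,-0.001],0],[[0,0,0],[0,0,-0.001],0],[[0,0,0],[0,0,-0.001],0],[[0,0,0],[0,0,-0.001],0],[[0,0,0],[0,0,-0.001],0],[[0,0,0],[0,0,-0.001],0],[[0,0,0],[0,0,-0.001],0],[[0,0,0],[0,0,-0.001],0],[[0,0,0],[0,0,-0.001],0],[[0,0,0],[0,0,-0.001],0],[[0,0,0],[0,0,-0.001],0]]'

```text
time: 9.95
ee_pos: [0.5756, 0.1822, 0.1438]
tcp_rot: [-180.0, -0.0, 112.6]
wrist_force: [0.7, 0.5, -2.4]
opening: 0.0123
grasp_force: 80.5
```

Emit:
servo_tool --moves '[[[0,0,0],[0,0,-0.002],0],[[0,0,0],[0,0,-0.002],0],[[0,0,0],[0,0,-0.002],0],[[0,0,0],[0,0,-0.002],0],[[0,0,0],[0,0,-0.002],0],[[0,0,0],[0,0,-0.002],0],[[0,0,0],[0,0,-0.001],0],[[0,0,0],[0,0,0],0],[[0,0,0],[0,0,0],0]]'

```text
time: 10.85
ee_pos: [0.5756, 0.1822, 0.1567]
tcp_rot: [-180.0, 0.0, 112.6]
wrist_force: [-0.4, -0.0, -2.8]
opening: 0.0125
grasp_force: 80.5
```

```bash
python3 - <<'E'
from h import *
o=get_obs(); print(o["ee_pos"],o["tcp_rot"],o["wrist_force"],o["torque"])
for n in ("wrist","side"):
    cal,im,d=snap(n); P=cloud(cal,d); z=P[...,2]
    m=(np.hypot(P[...,0]-.575,P[...,1]-.182)<.087)&(z>.13)&(z<.165)&(d>0)&(im[...,0]>120)&(im[...,2]<90)
    Q=P[m]
    for _ in range(3):
        A=np.c_[Q[:,:2]-[.575,.182],np.ones(len(Q))]; s=np.linalg.lstsq(A,Q[:,2],rcond=None)[0]; Q=Q[abs(A@s-Q[:,2])<.003]
    print(n,len(Q),s, cv2.minEnclosingCircle(Q[:,:2].astype(np.float32)))
u=px(cal,[.575,.18,.13]).astype(int)
cv2.imwrite("pics/s2.png",cv2.resize(im[u[1]-65:u[1]+65,u[0]-80:u[0]+80,::-1],None,fx=4,fy=4))
E
```

```text
[0.57563714 0.1821682  0.15672747] [-1.79998092e+02  3.82722340e-04  1.12598003e+02] [-0.38448584 -0.02071701 -2.76582878] [ 0.01393668  0.01764812 -0.02442811]
wrist 56773 [ 0.00328982 -0.00937911  0.14866912] ((0.5750253796577454, 0.18198588490486145), 0.08704119920730591)
side 581 [0.00194207 0.0014798  0.14587334] ((0.574859082698822, 0.17939676344394684), 0.08640822023153305)
```

View pics/s2.png

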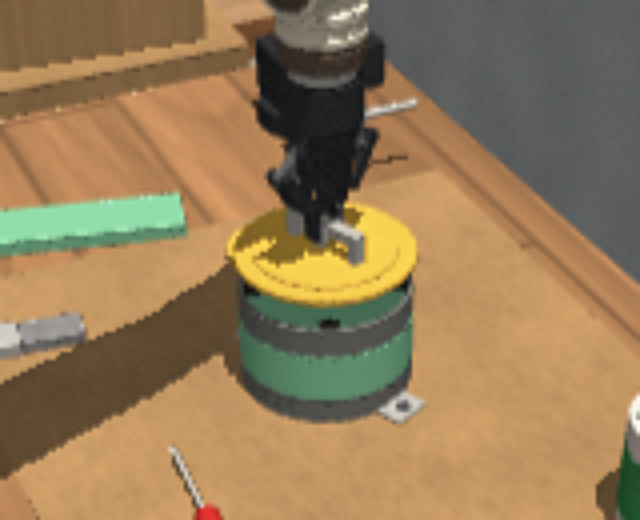

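The picture shows the lid level above the tub, with a clear gap all round. It is about 29 mm up, so I'll add 1 mm and settle.

Emit:
servo_tool --moves '[[[0,0,0],[0,0,-0.001],0],[[0,0,0],[0,0,0],0],[[0,0,0],[0,0,0],0],[[0,0,0],[0,0,0],0]]'

```text
time: 11.35
ee_pos: [0.5757, 0.1822, 0.1578]
tcp_rot: [-180.0, 0.0, 112.6]
wrist_force: [0.6, -0.2, -2.7]
opening: 0.0126
grasp_force: 80.5
```

```bash
python3 -c "
from workcell import *
o=get_obs();print(o['ee_pos'],o['wrist_force'],o['grasp_force']);print(job_done())"
```

```text
[0.57565031 0.18215508 0.15775385] [ 0.55566814 -0.15876129 -2.72842374] 80.53301453590393
the job is handed in; nothing more can be done
None
```

I pressed the green cap shut, then broke the yellow lid free of its gasket; the arm was still holding it level about 30 mm above its seat when I handed the job in at about 11.4 s.

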